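# Poise the tattoo machine over the start of the practice band

## Robot

A 6-joint arm with a two-finger parallel gripper is mounted at the origin on the work surface. World frame = base frame: x ahead of the robot, y to its left, z up, the work surface at z = 0. Lengths are in mm, angles in degrees, forces in N, time in s.
With the tool pointing down it reaches from about 400 to 925 mm from the base axis. Payload 3.4 kg.
Tool frame: the origin (TCP) lies at the very end of the fingers, on their centre line; the grasp point (between the pads) lies 19 mm behind it; z points along the fingers, y is the line along which they close (so a half turn about z gives the same grasp; the last joint's range is limited). The gripper opens to 85 mm and grips with 20 to 120 N. Pads are 22 mm wide; open, the fingers measure 114 mm over their backs; the gripper's body (76 mm by 85 mm) begins 54 mm behind the grasp point. The pads swing forward as they close: fully open they stand 13 mm farther back than shut.
Start: joints at [62.08, 17.578, 86.31, -0, 76.112, -4.211], TCP at [231.226, 526.465, 231.305] pointing down, gripper open.
Joint ranges: [-179.03, 179.03], [-60, 130.46], [8.19, 133.38], [-81.62, 261.62], [5.75, 156.47], [-153.77, 153.77]. Speed limits (degrees/s): [147.25, 147.25, 180, 180, 180, 180].

## Interface

Orientations are given as [roll, pitch, yaw] about the fixed x, y, z axes, in that order (R = Rz(yaw) Ry(pitch) Rx(roll)).
In Python, from cell import r gives the robot as it stands.
- The arm moves only by the tool apply_moves, never from a script. Its argument "rows" is a list of rows, each an object with "gripper": the finger opening in cm, from 0 to 8.54; "delta_pos": the shift along the tool's x, y, z in cm, a list of three; "yaw": the turn about the tool's z in rad. In form: [{"gripper": gripper, "delta_pos": [tx, ty, tz], "yaw": yaw}, ...]. A call has 1 to 10 rows; each row shifts and turns the commanded pose from where the row before left it, along the tool's axes as they then stand; what a row does not reach is not made up. A row lasts 1/10 s, in which the tool goes at most 50 mm and 8.59 degrees, less where a joint would pass 70% of its speed; a pose out of reach is approached as far as the arm can. A call is refused whole if a number of a shift passes 5 or a number of a turn 0.15, either way. A call with a gripper value outside its range is refused whole. The fingers move at their own pace and stop on an object; "squeeze" is the grip in N (left out, the last holds). Time passes only in rows, so rows that do not move let the fingers close. It gives the time, the measured TCP pose, the force, the opening and the grip force at its end, in the units of the state.
- r.sense(): the state, without advancing time (a new reading comes with each control period).
- r.grab_frame(name): name is "scene" or "top" or "wrist"; returns a dict with "frame" (384x512x3 uint8, red, green, blue), "mtx" (3x3 intrinsics, pixels), "world_to_cam" (4x4, takes a point from world to camera coordinates). Camera axes: x right, y up, looking along -z (the intrinsics and any distortion apply to the point x, -y, -z); pixel columns grow to the right and rows downward; lengths in mm; the calibration is good to about 2 mm. A picture is of the moment at which its call begins. There is no depth.
- r.job_done(): hands the job in; it is judged then, once.
The state is a dict: "t": time; "qpos": joint angles; "dq": joint speeds; "joint_efforts": joint torques, N m; "position": TCP position; "tool_rot": TCP orientation; "force": force on the tool from outside, world axes, zero at the start; "moment": the same for the moment, N m; "gripper_width": finger opening in mm; "gripper_force": force on a finger pad.
Only numpy, scipy, OpenCV 4.12 (cv2) and the standard library are available. Lean on these libraries where they do the work, as an engineer would, in place of code of your own. Each camera call takes 0.05 s, during which the arm holds its last target. There are 200 camera calls.

## Task

Lift the tattoo machine out of its stand, carry it clear of everything on the table and finish holding it still and upright over the practice skin, with the needle tip hovering 5 to 10 mm above the purple start dot and the machine turned in line with the stencilled band (either way round), ready for the first stroke. The needle must never touch the skin, nothing else on the table may be knocked out of place, and the program ends with the gripper still holding the machine there.

Things in the scene. Friction and masses are not known exactly. Their poses are not given: they have to be found in the camera images.
- machine: Red and black rotary tattoo machine, 154 mm tall, about 0.17 kg, loose, standing needle down in the stand. Origin at the needle tip, z up along the needle towards the motor, x in the plane of the frame towards its spine and brass power jack (jack x = 30 to 42 mm, z = 132 mm). Red frame from z = 92 mm up: lower arm 18 mm thick, motor block 22 mm thick. Black cap on top, z = 150 to 154 mm.
- motor_block (a point): Centre of the red motor block, 3 mm along x and 131 mm along z from the machine's origin; axes as the machine's. The block has flat faces at y = +-11 mm, is 38 mm tall (z = 112 to 150 mm) and with the spine reaches x = -18 to 30 mm. It is the place to grip, by its flat y faces, from above.
- needle_tip (a point): Tip of the flat needle row (9 mm wide along y), the machine's origin and lowest point. Above it: white cartridge to z = 33 mm, black grip of 26 mm diameter to 80 mm, steel stop collar of 37 mm diameter from 80 to 84 mm, which rests on the stand's rim, thin neck to 92 mm.
- stand: Fixed steel machine stand: foot 92 mm in diameter, upright open tube 40 mm outside, 31 mm inside, rim 92 mm above the table; origin at the centre of its underside. The machine hangs in it by its collar, needle tip 12 mm above the table, with about 2.5 mm play round the grip: draw it straight up 85 mm or more. It stands left or right on the table, the practice skin on the other side.
- practice_skin: Fixed white board 170 x 120 mm with a flesh-coloured practice skin 150 x 100 mm on it, skin 13 mm above the table, steel clips at the short sides up to 18 mm. Origin at the centre of the underside, x along the long side and along the stencilled band: a purple outlined strip 70 mm long, 14 mm wide through the middle, with a zigzag pattern on either side.
- start_dot (a point): Centre of the solid purple start dot, 8 mm in diameter, on the skin's surface, inside the band near one end: 25 mm along -x from the board's centre, 13 mm above the table. Axes as the board's.
- organiser: Fixed clear plastic jewellery organiser between the stand and the practice skin, 110 x 180 x 30 mm, origin at the centre of its underside; its long side, its y axis, runs roughly towards the robot. Its clear lid with a white frame stands open, roughly upright (up to 10 degrees beyond), on the long side at x = +55 mm, which is the left as the robot sees it.
- lid_edge (a point): Middle of the free (top) edge of the organiser's open lid, about 140 mm above the table. The lid is 180 mm long and swings on a stiff hinge; leave it as it is.
- ink_black: Black ink bottle, 32 mm diameter, 96 mm tall, loose; origin at the centre of its underside. Leave alone.
- ink_blue: Blue ink bottle, same size, loose. Leave alone.
- ink_green: Green ink bottle, same size, loose. Leave alone.
- spray_bottle: White spray bottle, 82 mm diameter, 217 mm tall, nozzle along its -x reaching 72 mm out, loose; origin at the centre of its underside. Leave alone.
- cap_rack: Small steel rack with eight white ink caps, 55 x 120 x 29 mm, loose; origin at the centre of its underside. Leave alone.
- balm_jar: Low jar with a red cap, 68 mm diameter, 50 mm tall, loose; origin at the centre of its underside. Leave alone.
- tape_roll: Blue roll of tape lying flat, 90 mm outside diameter, 24 mm tall, loose; origin at the centre of its underside. Leave alone.
Things that resemble listed ones, but are neither listed nor needed, are in the scene too. What is meant by the machine is not blue, and is the smaller of those in its own colour.

How it is judged:
By the outcome, as a careful person would: the job done as asked, in the order asked, and still so for the second after the job is handed in, while the arm keeps its last pose, push and grip.
It also fails if it takes over 54 s, if anything falls off the work surface, if the arm or the gripper's body presses on something with over 40 N, if the wrist force passes 120 N, or if a joint passes its speed limit or range.

## Working session

There is one attempt and no reset: what is moved stays moved. The work goes in short steps, Python scripts to look and compute and a tool call to move; the robot and the scene stay as the last step left them, time stands still between calls to the robot, and variables do not carry over. Pictures are saved under pics/ and viewed, at most 10 in all, crops included, and the job is handed in when it is done.

Besides the shell and the picture viewer there is one more tool, called as name(argument=value, ...) on one line, values as JSON. apply_moves: Moves the arm, as the interface text tells. Its arguments: {"type":"object","properties":{"rows":{"type":"array","items":{"type":"object","properties":{"gripper":{"type":"number"},"delta_pos":{"type":"array","items":{"type":"number"}},"yaw":{"type":"number"}}}},"squeeze":{"type":"number"}},"required":["rows"]}

```bash
mkdir -p pics; ls
cat > h.py <<'E'
import numpy as np, cv2
from cell import r
def grab(n,save=None):
    f=r.grab_frame(n)
    if save: cv2.imwrite('pics/'+save+'.png',f['frame'][:,:,::-1])
    return f
def ray(f,u,v):
    K=np.array(f['mtx']);T=np.array(f['world_to_cam'])
    d=np.linalg.inv(K)@[u,v,1]; d=np.array([d[0],-d[1],-d[2]])
    R=T[:3,:3]; return -R.T@T[:3,3], R.T@d
def onz(f,u,v,z):
    o,d=ray(f,u,v); return o+d*(z-o[2])/d[2]
def proj(f,p):
    c=np.array(f['world_to_cam'])@np.r_[p,1]; q=np.array(f['mtx'])@[c[0],-c[1],-c[2]]; return q[:2]/q[2]
E
python3 - <<'E'
from h import *
s=r.sense();print(s)
for n in('scene','top'):
    f=grab(n,n+'1');print(n,ray(f,256,192),f.keys())
    print(f['mtx'])
E
```

```text
pics
{'t': 0.0, 'qpos': array([ 6.20805743e+01,  1.76235275e+01,  8.63842629e+01,  6.13740506e-05,
        7.61117823e+01, -4.21160144e+00]), 'dq': array([-0.06397293,  0.0563693 , -0.12633252,  0.00427575,  0.07397715,
        0.08834476]), 'joint_efforts': array([-5.44767936e-04, -4.57552707e+01, -2.51903450e+01,  4.59247565e-05,
        1.32104164e-02,  1.83647222e-05]), 'position': array([230.88502956, 525.83623941, 230.3659286 ]), 'tool_rot': array([-1.79880755e+02, -8.84081884e-03,  1.56292152e+02]), 'force': array([-0.39417409,  0.23309197, -0.79987762]), 'moment': array([ 0.05646217,  0.01843739, -0.00560506]), 'gripper_force': 0.0, 'gripper_width': 85.6991105281087}
scene (array([831.90603433, 448.002842  , 893.79302926]), array([-0.31453509, -0.45996508, -0.83048963])) dict_keys(['frame', 'mtx', 'world_to_cam'])
[[356.4471983    0.         261.00515368]
 [  0.         356.4471983  190.57186584]
 [  0.           0.           1.        ]]
top (array([ 319.12913342,  -16.23127827, 1180.79384909]), array([ 0.19895858,  0.01162304, -0.98010434])) dict_keys(['frame', 'mtx', 'world_to_cam'])
[[395.11619679   0.         250.83484986]
 [  0.         395.11619679 187.10883501]
 [  0.           0.           1.        ]]
```

View pics/scene1.png

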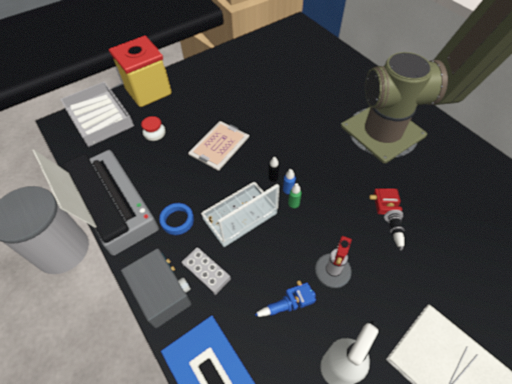

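View pics/top1.png

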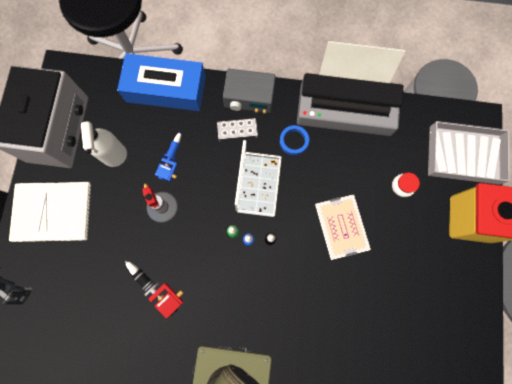

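The scene view shows the small red machine in its stand at about (338,260), the skin at (220,145), the organiser with its open lid at (240,212), and the larger red decoy lying at (390,210). In the top view the stand is at (162,207), the machine's top at (150,193), and the skin at (343,227).

Run:
```python
from h import *
t=grab('top');s=grab('scene')
T=t['frame'][:,:,::-1];S=s['frame'][:,:,::-1]
a=cv2.resize(T[165:240,115:195],(400,375),interpolation=cv2.INTER_CUBIC)
b=cv2.resize(S[225:295,300:375],(400,375),interpolation=cv2.INTER_CUBIC)
c=cv2.resize(T[190:265,305:385],(400,375*400//400),interpolation=cv2.INTER_CUBIC)[:225]
c=cv2.resize(T[190:262,305:385],(250,225),interpolation=cv2.INTER_CUBIC)
d=cv2.resize(T[135:245,220:300],(164,225),interpolation=cv2.INTER_CUBIC)
im=np.zeros((600,800,3),np.uint8);im[:375,:400]=a;im[:375,400:]=b;im[375:,:250]=c;im[375:,260:424]=d
cv2.imwrite('pics/crop1.png',im)
# skin: flesh & purple
hsv=cv2.cvtColor(T,cv2.COLOR_BGR2HSV)
sub=np.zeros(T.shape[:2],np.uint8);sub[190:265,305:385]=255
m=((hsv[...,2]>100)&(sub>0)).astype(np.uint8)
cs=max(cv2.findContours(m,0,2)[0],key=cv2.contourArea);(cx,cy),wh,an=cv2.minAreaRect(cs)
box=cv2.boxPoints(((cx,cy),wh,an));P=np.array([onz(t,*p,12) for p in box]);print('board',P.round(),P.mean(0))
print(np.linalg.norm(P[1]-P[0]),np.linalg.norm(P[2]-P[1]),[np.degrees(np.arctan2(*(P[i+1]-P[i])[1::-1])) for i in(0,1)])
for n,u,v in(('foot',162,207),('lidtop1',244,142),('black',270,239),('blue',248,239),('green',232,231),('spray',108,152)):
    print(n,onz(t,u,v,0).round(),onz(t,u,v,95).round())
```

```text
board [[ 545. -179.   12.]
 [ 596. -296.   12.]
 [ 429. -357.   12.]
 [ 381. -243.   12.]] [ 487.57597323 -268.84228226   12.        ]
128.22363550017067 177.1053177802775 [np.float64(-66.52088574336032), np.float64(-159.86346149754024)]
foot [476. 274.   0.] [463. 250.  95.]
lidtop1 [713.  55.   0.] [681.  50.  95.]
black [423. -62.   0.] [414. -58.  95.]
blue [414.   3.   0.] [407.   2.  95.]
green [432.  54.   0.] [423.  48.  95.]
spray [625. 471.  -0.] [600. 432.  95.]
```

View pics/crop1.png

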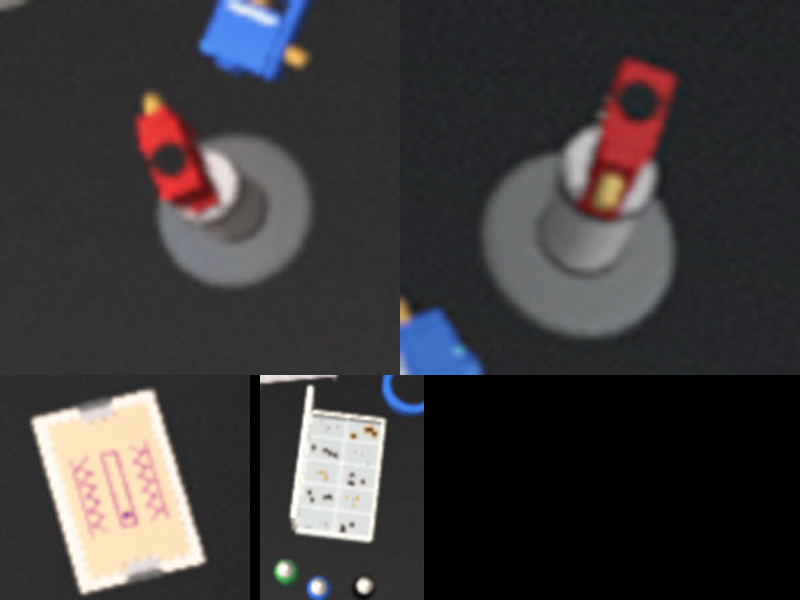

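The crop shows the machine's cap at top-view pixel (149,196.6), its jack at (145.4,185.6), and the start dot at (345.6,235.1). The band runs along the board's long side.

Run:
```python
from h import *
t=grab('top');s=grab('scene')
cap=onz(t,149,196.6,166);j=onz(t,145.4,185.6,145)
print('cap',cap,'jack',j,np.degrees(np.arctan2(j[1]-cap[1],j[0]-cap[0])))
cs=onz(s,300+237/400*75,225+101/375*70,166);js=onz(s,300+208/400*75,225+188/375*70,145)
print('scene cap',cs,js,np.degrees(np.arctan2(js[1]-cs[1],js[0]-cs[0])))
print('foot top',onz(t,115+235/5,165+210/5,5),'scene',onz(s,300+178/400*75,225+245/375*70,5))
print('dot',onz(t,345.6,235.1,13))
print('band ends',onz(t,305+107/3.125,190+(452-375)/3.125,13),onz(t,305+129/3.125,190+(525-375)/3.125,13))
print('lid',onz(t,220+310/164*80-260/164*80,135+(387-375)/225*110,140),onz(t,220+(294-260)/164*80,135+(525-375)/225*110,140))
```

```text
cap [476.58771499 271.46583226 166.        ] jack [508.16068577 292.51188103 145.        ] 33.68680291708478
scene cap [476.37408486 274.68089565 166.        ] [503.57719293 291.87924649 145.        ] 32.30189573199347
foot top [475.28743431 272.46132866   5.        ] scene [474.40699506 276.03839927   5.        ]
dot [ 461.9944636  -280.69153337   13.        ]
band ends [ 520.18935131 -257.0531449    13.        ] [ 453.76340344 -283.35414004   13.        ]
lid [669.28689013  46.26804691 140.        ] [479.64830378  41.74578139 140.        ]
```

apply_moves(rows=[{"gripper":8.5,"delta_pos":[0,0,0],"yaw":0.15},{"gripper":8.5,"delta_pos":[0,0,0],"yaw":0.15},{"gripper":8.5,"delta_pos":[0,0,0],"yaw":0.15},{"gripper":8.5,"delta_pos":[0,0,0],"yaw":0.15},{"gripper":8.5,"delta_pos":[0,0,0],"yaw":0.15},{"gripper":8.5,"delta_pos":[0,0,0],"yaw":0.15},{"gripper":8.5,"delta_pos":[0,0,0],"yaw":0.15},{"gripper":8.5,"delta_pos":[0,0,0],"yaw":0.15},{"gripper":8.5,"delta_pos":[0,0,0],"yaw":0.15},{"gripper":8.5,"delta_pos":[0,0,0],"yaw":0.15}])

```text
t: 1.3
position: [231.2, 526.4, 231.2]
tool_rot: [-180.0, 0.0, 70.0]
force: [-0.3, 1.4, 0.4]
gripper_width: 84.9
gripper_force: 0.0
```

apply_moves(rows=[{"gripper":8.5,"delta_pos":[0,0,0],"yaw":0.15},{"gripper":8.5,"delta_pos":[0,0,0],"yaw":0.15},{"gripper":8.5,"delta_pos":[0,0,0],"yaw":0.15},{"gripper":8.5,"delta_pos":[0,0,0],"yaw":0.15},{"gripper":8.5,"delta_pos":[0,0,0],"yaw":0.05},{"gripper":8.5,"delta_pos":[0,0,0],"yaw":0}])

```text
t: 1.9
position: [231.2, 526.4, 231.2]
tool_rot: [180.0, 0.0, 33.1]
force: [0.6, 0.2, 0.0]
gripper_width: 85.0
gripper_force: 0.0
```

apply_moves(rows=[{"gripper":8.5,"delta_pos":[0.75,3.8,0],"yaw":0},{"gripper":8.5,"delta_pos":[0.75,3.8,0],"yaw":0},{"gripper":8.5,"delta_pos":[0.75,3.8,0],"yaw":0},{"gripper":8.5,"delta_pos":[0.75,3.8,0],"yaw":0},{"gripper":8.5,"delta_pos":[0.75,3.8,0],"yaw":0},{"gripper":8.5,"delta_pos":[0.75,3.8,0],"yaw":0},{"gripper":8.5,"delta_pos":[0.75,3.8,0],"yaw":0},{"gripper":8.5,"delta_pos":[0.75,3.8,0],"yaw":0},{"gripper":8.5,"delta_pos":[0.75,3.8,0],"yaw":0},{"gripper":8.5,"delta_pos":[0.2,0.3,0],"yaw":0}])

```text
t: 2.9
position: [481.0, 272.3, 231.3]
tool_rot: [179.9, -0.1, 32.9]
force: [-0.5, 0.3, -0.9]
gripper_width: 85.1
gripper_force: 0.0
```

Run:
```python
from h import *
f=grab('wrist','w1');s=r.sense();print(s['t'],s['position'],s['tool_rot'],s['qpos']);print(ray(f,256,192))
```

```text
2.95 [479.98409941 273.70142411 231.25831558] [ 1.79964049e+02 -3.60729129e-02  3.29571559e+01] [ 2.53336493e+01  1.57730821e+01  8.90120295e+01 -3.19100270e-02
  7.51743672e+01  8.23846589e+01]
(array([539.98173603, 310.79403952, 373.77684988]), array([-0.23313936, -0.15526144, -0.95998293]))
```

View pics/w1.png

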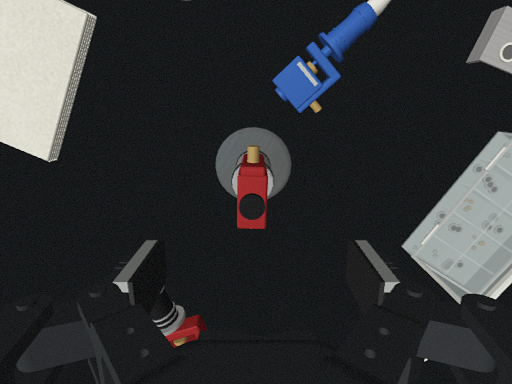

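The machine is seen from above, with its cap at (252,207), its jack at (253,154), and the body's top between columns 237 and 267. It is well aligned between the fingers.

Run:
```python
from h import *
f=grab('wrist');s=r.sense()
R=cv2.Rodrigues(np.array([0,0,0.]))[0]
a=np.radians(s['tool_rot'][2]);X=np.array([np.cos(a),np.sin(a),0]);Y=np.array([np.sin(a),-np.cos(a),0])
I=f['frame'].astype(int);m=((I[...,0]>120)&(I[...,1]<60)&(I[...,2]<80)).astype(np.uint8);m[:,:200]=0;m[:,300:]=0;m[250:]=0
b=((I[...,0]>150)&(I[...,1]>100)&(I[...,2]<110));b[:,:200]=0;b[:,300:]=0;b[:130]=0;b[250:]=0
for v in(185,195,215,225): c=np.where(m[v])[0];print(v,c.min(),c.max())
v,u=np.where(b);print('jack px',u.mean(),v.mean())
for n,uu,vv,z in(('cap',252,207,166),('jack',u.mean(),v.mean(),147),('foot',253.5,163.5,4)):
    p=onz(f,uu,vv,z);d=p-s['position'];print(n,p.round(1),'tool',d@X,d@Y)
p=[onz(f,np.where(m[v])[0].mean(),v,162) for v in (185,195,215,225)]
d=p[0]-p[-1];print('yaw',np.degrees(np.arctan2(d[1],d[0])),s['tool_rot'],s['position'])
```

```text
185 241 268
195 240 268
215 240 267
225 239 266
jack px 253.58267716535434 154.3228346456693
cap [477.5 274.9 166. ] tool -0.8465830601643795 -0.7135799807761976
jack [507.3 293.  147. ] tool 34.01188842429256 0.41207741107655715
foot [477.7 274.9   4. ] tool -0.635675737193069 -0.5945408472172358
yaw 30.135425705411823 [-1.79974266e+02  2.76789767e-03  3.30171922e+01] [478.58871123 274.78897462 231.19316797]
```

apply_moves(rows=[{"gripper":7,"delta_pos":[0.15,-0.05,1],"yaw":0.03},{"gripper":6,"delta_pos":[0,0,2],"yaw":0},{"gripper":6,"delta_pos":[0,0,2],"yaw":0},{"gripper":6,"delta_pos":[0,0,2],"yaw":0},{"gripper":6,"delta_pos":[0,0,2],"yaw":0},{"gripper":6,"delta_pos":[0,0,1.2],"yaw":0},{"gripper":6,"delta_pos":[0,0,0.5],"yaw":0},{"gripper":6,"delta_pos":[0,0,0],"yaw":0},{"gripper":4,"delta_pos":[0,0,0],"yaw":0},{"gripper":3,"delta_pos":[0,0,0],"yaw":0}], squeeze=40)

```text
t: 4.0
position: [479.6, 277.1, 125.3]
tool_rot: [180.0, -0.1, 31.4]
force: [-0.1, -0.6, -0.4]
gripper_width: 31.9
gripper_force: 0.0
```

apply_moves(rows=[{"gripper":2.6,"delta_pos":[0,0,0],"yaw":0},{"gripper":2.3,"delta_pos":[0,0,0],"yaw":0},{"gripper":2.0,"delta_pos":[0,0,0],"yaw":0},{"gripper":1,"delta_pos":[0,0,0],"yaw":0},{"gripper":0.5,"delta_pos":[0,0,0],"yaw":0},{"gripper":0.5,"delta_pos":[0,0,0],"yaw":0}], squeeze=40)

```text
t: 4.6
position: [479.4, 276.7, 125.0]
tool_rot: [180.0, -0.1, 31.4]
force: [0.7, -1.5, 6.7]
gripper_width: 21.4
gripper_force: 39.5
```

apply_moves(rows=[{"gripper":0.5,"delta_pos":[0,0,0],"yaw":0},{"gripper":0.5,"delta_pos":[0,0,-0.5],"yaw":0},{"gripper":0.5,"delta_pos":[0,0,-1],"yaw":0},{"gripper":0.5,"delta_pos":[0,0,-1.5],"yaw":0},{"gripper":0.5,"delta_pos":[0,0,-2],"yaw":0},{"gripper":0.5,"delta_pos":[0,0,-2],"yaw":0},{"gripper":0.5,"delta_pos":[0,0,-2],"yaw":0},{"gripper":0.5,"delta_pos":[0,0,-2],"yaw":0},{"gripper":0.5,"delta_pos":[0,0,-2],"yaw":0},{"gripper":0.5,"delta_pos":[0,0,-2],"yaw":0}], squeeze=60)

```text
t: 5.6
position: [478.1, 276.6, 275.2]
tool_rot: [-180.0, 0.1, 31.4]
force: [0.1, 0.3, -1.8]
gripper_width: 21.4
gripper_force: 58.9
```

apply_moves(rows=[{"gripper":0.5,"delta_pos":[0,0,-2],"yaw":0},{"gripper":0.5,"delta_pos":[0,0,-2],"yaw":0},{"gripper":0.5,"delta_pos":[0,0,-1],"yaw":0},{"gripper":0.5,"delta_pos":[0,0,0],"yaw":0},{"gripper":0.5,"delta_pos":[0,0,0],"yaw":0}], squeeze=60)

```text
t: 6.1
position: [478.3, 276.5, 323.6]
tool_rot: [-180.0, 0.1, 31.4]
force: [0.3, -0.1, -2.1]
gripper_width: 21.5
gripper_force: 59.0
```

Run:
```python
from h import *
s=grab('scene','s2');print({k:s2 for k,s2 in r.sense().items() if k in('t','position','force','tool_rot','qpos')})
t=grab('top')
S=s['frame'][:,:,::-1];T=t['frame'][:,:,::-1]
im=np.hstack([cv2.resize(S[170:300,280:410],(400,400)),cv2.resize(T[130:230,90:190],(400,400))])
w=grab('wrist','w2')['frame'][:,:,::-1]
cv2.imwrite('pics/c2.png',np.vstack([im,np.pad(w[184:],((0,0),(0,288),(0,0)))]))
```

```text
{'t': 6.15, 'qpos': array([2.56463990e+01, 1.25568202e+01, 8.01723262e+01, 6.18335837e-03,
       8.74031570e+01, 8.42568726e+01]), 'position': array([478.09646229, 276.39785612, 323.12490588]), 'tool_rot': array([-1.79980615e+02,  1.31021277e-01,  3.13892613e+01]), 'force': array([-0.48219922, -1.00412054, -1.91746816])}
```

View pics/c2.png

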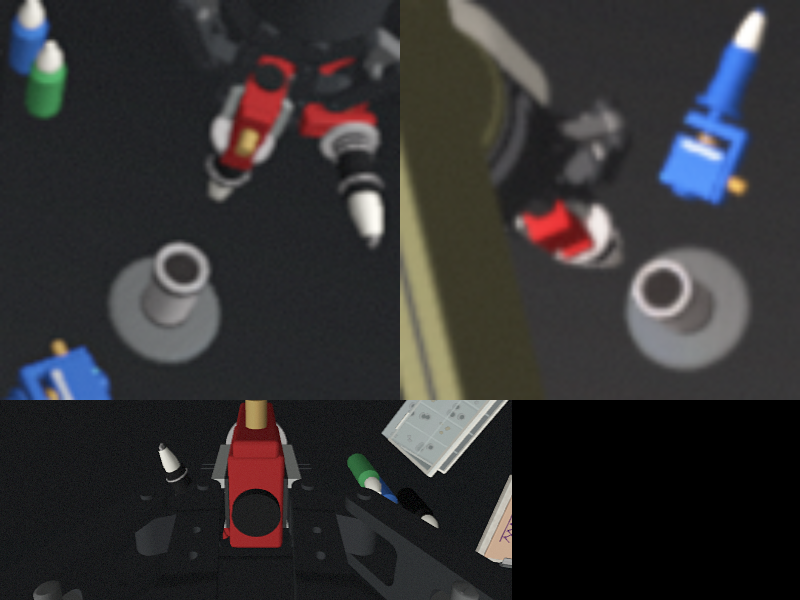

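The stand is empty and undisturbed. The machine is held upright with its jack still facing along tool +x, and its tip is at about scene pixel (351,233).

apply_moves(rows=[{"gripper":0.5,"delta_pos":[0,0,0],"yaw":0.09},{"gripper":0.5,"delta_pos":[0,0,0],"yaw":0.08},{"gripper":0.5,"delta_pos":[-0.5,1.2,0],"yaw":0},{"gripper":0.5,"delta_pos":[-1,2.4,0],"yaw":0},{"gripper":0.5,"delta_pos":[-1.2,2.8,0],"yaw":0},{"gripper":0.5,"delta_pos":[-1.2,2.8,0],"yaw":0},{"gripper":0.5,"delta_pos":[-1.2,2.8,0],"yaw":0},{"gripper":0.5,"delta_pos":[-1.2,2.8,0],"yaw":0},{"gripper":0.5,"delta_pos":[-1.2,2.8,0],"yaw":0},{"gripper":0.5,"delta_pos":[-1.2,2.8,0],"yaw":0}])

```text
t: 7.25
position: [472.3, 52.9, 323.8]
tool_rot: [180.0, 0.1, 21.8]
force: [1.1, 0.6, -2.3]
gripper_width: 21.3
gripper_force: 59.0
```

apply_moves(rows=[{"gripper":0.5,"delta_pos":[-1.2,2.8,0],"yaw":0},{"gripper":0.5,"delta_pos":[-1.2,2.8,0],"yaw":0},{"gripper":0.5,"delta_pos":[-1.2,2.8,0],"yaw":0},{"gripper":0.5,"delta_pos":[-1.2,2.8,0],"yaw":0},{"gripper":0.5,"delta_pos":[-1.2,2.8,0],"yaw":0},{"gripper":0.5,"delta_pos":[-1.2,2.8,0],"yaw":0},{"gripper":0.5,"delta_pos":[-1.2,2.8,0],"yaw":0},{"gripper":0.5,"delta_pos":[-1.2,2.8,0],"yaw":0},{"gripper":0.5,"delta_pos":[-1.2,2.8,0],"yaw":0},{"gripper":0.5,"delta_pos":[-0.8,2.0,0],"yaw":0}])

```text
t: 8.25
position: [464.4, -243.0, 323.7]
tool_rot: [-180.0, 0.1, 21.7]
force: [0.3, 0.6, -2.4]
gripper_width: 21.0
gripper_force: 59.0
```

apply_moves(rows=[{"gripper":0.5,"delta_pos":[-0.5,1.0,0],"yaw":0},{"gripper":0.5,"delta_pos":[0,0,0],"yaw":0},{"gripper":0.5,"delta_pos":[0,0,0],"yaw":0},{"gripper":0.5,"delta_pos":[0,0,0],"yaw":0}])

```text
t: 8.65
position: [464.6, -250.6, 324.2]
tool_rot: [-180.0, -0.0, 21.7]
force: [0.5, -0.7, -1.9]
gripper_width: 21.4
gripper_force: 59.0
```

apply_moves(rows=[{"gripper":0.5,"delta_pos":[-0.6,1.4,0],"yaw":0},{"gripper":0.5,"delta_pos":[-0.6,1.3,1],"yaw":0},{"gripper":0.5,"delta_pos":[0,0,2],"yaw":0},{"gripper":0.5,"delta_pos":[0,0,3],"yaw":0},{"gripper":0.5,"delta_pos":[0,0,3],"yaw":0},{"gripper":0.5,"delta_pos":[0,0,3],"yaw":0},{"gripper":0.5,"delta_pos":[0,0,2],"yaw":0},{"gripper":0.5,"delta_pos":[0,0,1],"yaw":0},{"gripper":0.5,"delta_pos":[0,0,0],"yaw":0},{"gripper":0.5,"delta_pos":[0,0,0],"yaw":0}])

```text
t: 9.65
position: [464.1, -282.0, 174.8]
tool_rot: [179.9, -0.0, 21.6]
force: [-0.7, -0.2, -2.2]
gripper_width: 21.2
gripper_force: 59.1
```

Run:
```python
from h import *
s=grab('scene','s3');w=grab('wrist','w3');t=grab('top','t3')
q=r.sense();print(q['t'],q['position'],q['tool_rot'])
p=q['position'];tip=np.array([p[0],p[1],p[2]-113])
for n,f in(('s',s),('w',w),('t',t)): print(n,'tip',proj(f,tip),'dot',proj(f,[462,-280.7,13]))
u,v=proj(s,tip).astype(int)
S=s['frame'][:,:,::-1];W=w['frame'][:,:,::-1]
print(u,v)
im=np.hstack([cv2.resize(S[v-50:v+50,u-50:u+50],(400,400),interpolation=cv2.INTER_CUBIC),cv2.resize(W,(400,300))[:,:].copy() if 0 else np.pad(cv2.resize(W,(400,300)),((0,100),(0,0),(0,0)))])
cv2.imwrite('pics/c3.png',im)
```

```text
9.8 [ 464.51343356 -282.06982288  175.6721936 ] [ 1.79855148e+02 -8.82295101e-02  2.16484708e+01]
s tip [220.68329706 127.20102361] dot [222.94268011 137.72295832]
w tip [255.17938369 187.50245133] dot [252.97952428 176.31130087]
t tip [350.30135641 232.6569039 ] dot [345.60301606 235.09850615]
220 127
```

View pics/c3.png

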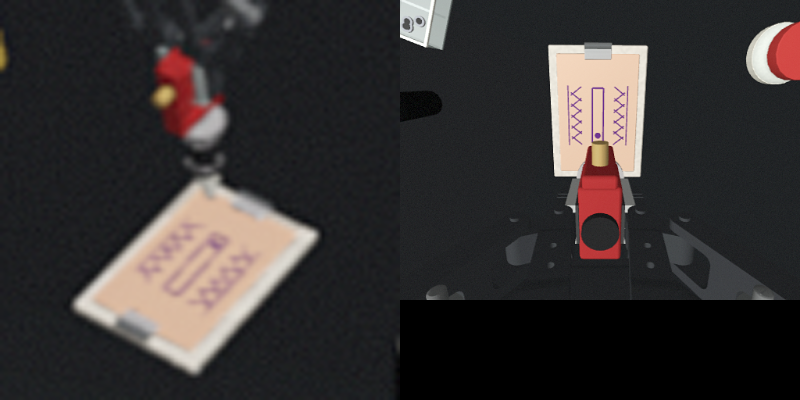

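The dot is at wrist pixel (253,173) and scene pixel (223.5,138). The needle is hidden behind the body in the wrist view and sits at about (223,124) in the scene view. The band looks parallel to the machine.

Run:
```python
from h import *
from scipy import ndimage
w=grab('wrist');q=r.sense();P=q['position'];a=np.radians(q['tool_rot'][2]);X=np.array([np.cos(a),np.sin(a),0]);Y=np.array([np.sin(a),-np.cos(a),0])
I=w['frame'].astype(int)
g=(I[...,2]-I[...,1]>25)&(I[...,0]<170)
sub=g[165:181,246:262];v,u=np.where(ndimage.binary_opening(sub,np.ones((3,3))));u=u.mean()+246;v=v.mean()+165
d=onz(w,u,v,13);print('dot',u,v,d)
# band long outline: purple pixels of the strip, above the dot
m=np.zeros_like(g);m[108:165,240:266]=g[108:165,240:266];vv,uu=np.where(m)
pts=np.array([onz(w,x,y,13)[:2] for x,y in zip(uu,vv)]).astype(np.float32)
l=cv2.minAreaRect(pts);print('band',l, [np.degrees(np.arctan2(*(e)[::-1])) for e in np.diff(cv2.boxPoints(l),axis=0)[:2]])
# cap
k=(I.max(2)<50)&True;lab,n=ndimage.label(k[250:345,230:285]);
i=lab[296-250,256-230];v,u=np.where(lab==i);print('cap px',u.mean()+230,v.mean()+250,len(u),u.min(),u.max())
zt=P[2]-113+154
c=onz(w,u.mean()+230,v.mean()+250,zt);print('cap-TCP tool',(c-P)@X,(c-P)@Y,'dot-TCP tool',(d-P)@X,(d-P)@Y)
R=((I[...,0]>110)&(I[...,1]<70)&(I[...,2]<80))
for y in(240,255,275,290,310,325): x=np.where(R[y,225:290])[0]+225;print(y,x.min(),x.max(),(onz(w,(x.min()+x.max())/2,y,zt-4)-P)@Y,(onz(w,(x.min()+x.max())/2,y,zt-4)-P)@X)
print(P,q['tool_rot'])
```

```text
dot 252.6904761904762 173.07142857142858 [ 465.10775295 -279.14922979   13.        ]
band ((497.4479675292969, -266.146240234375), (50.943946838378906, 15.161873817443848), 21.620908737182617) [np.float32(-68.379036), np.float32(21.62091)]
cap px 255.88876404494383 296.17752808988763 1780 3 49
cap-TCP tool -0.6255571575774256 0.18779692821232435 dot-TCP tool 1.685865483908411 -2.325681242751028
240 228 281 -0.3244021534681092 20.910044242604865
255 228 283 0.05047115313832043 14.677564489906484
275 229 282 0.049642426101086545 6.074208569712598
290 229 282 0.048998544230585556 -0.6101937167912052
310 230 281 0.048108535806158266 -9.849736899375479
325 230 281 0.04741614697691674 -17.037709857504158
[ 464.39877348 -281.93280371  175.62367876] [ 1.79865102e+02 -8.37563136e-02  2.16485462e+01]
```

apply_moves(rows=[{"gripper":0.5,"delta_pos":[0.15,-0.2,0.4],"yaw":0},{"gripper":0.5,"delta_pos":[0,0,1],"yaw":0},{"gripper":0.5,"delta_pos":[0,0,0.8],"yaw":0},{"gripper":0.5,"delta_pos":[0,0,0],"yaw":0},{"gripper":0.5,"delta_pos":[0,0,0],"yaw":0}])

```text
t: 10.35
position: [463.9, -278.6, 151.6]
tool_rot: [-179.9, 0.0, 21.6]
force: [-0.2, 0.6, -1.2]
gripper_width: 21.3
gripper_force: 59.1
```

Run:
```python
from h import *
s=grab('scene');t=grab('top');w=grab('wrist')
q=r.sense();p=q['position'];print(q['t'],p,q['tool_rot'])
a=np.radians(21.6);X=np.array([np.cos(a),np.sin(a),0])
tip=p+[0,0,-113]-0.6*X
print('scene dot', onz(s,223.5,137.75,13))
for n,f in(('s',s),('t',t),('w',w)): print(n,'tip',proj(f,tip),'z33',proj(f,tip+[0,0,33]),'dot',proj(f,[464,-280,13]))
S=s['frame'][:,:,::-1];T=t['frame'][:,:,::-1];W=w['frame'][:,:,::-1]
f=lambda A,x0,y0,k:cv2.resize(A[y0:y0+k,x0:x0+k],(400,400),interpolation=cv2.INTER_CUBIC)
cv2.imwrite('pics/c4.png',np.hstack([f(S,198,97,50),f(T,325,210,50)]))
```

```text
10.5 [ 464.48288714 -279.07269857  152.4697056 ] [ 1.79977711e+02 -1.36871542e-02  2.16470749e+01]
scene dot [ 460.564689  -279.5188452   13.       ]
s tip [221.95727689 132.67965272] z33 [221.01918638 125.45521051] dot [222.54497646 138.11348421]
t tip [347.33371202 233.52458929] z33 [350.16102535 232.39304906] dot [345.42015512 234.39286236]
w tip [255.61560358 188.00513434] z33 [255.63234536 199.64026411] dot [256.32677677 180.7052857 ]
```

View pics/c4.png

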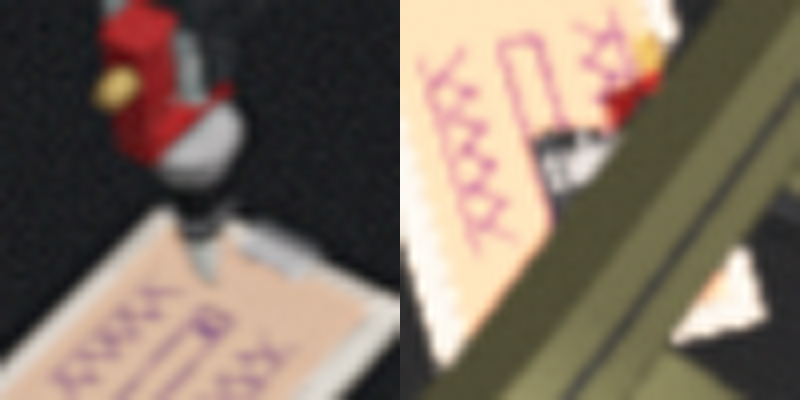

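In the scene view the needle is about 2–3 px right of where I predicted, at (224.5,132.4). The dot is at (224,137.6), the jack at (212.6,108) and the collar at about (223.6,114.5). The top view is partly blocked by the arm. I'll check this for tilt against calibration offset.

Run:
```python
from h import *
s=grab('scene');p=r.sense()['position']
a=np.radians(21.65);X=np.array([np.cos(a),np.sin(a),0]);Y=np.array([-np.sin(a),np.cos(a),0]);Z=np.array([0,0,1.])
tip=p+[0,0,-113]-0.6*X
cr=lambda q:((proj(s,q)-[198,97])*8).round()
for n,q in(('jackend',tip+42*X+132*Z),('jackstart',tip+30*X+132*Z),('collar',tip+84*Z),('colL',tip+82*Z+18.5*X),('colR',tip+82*Z-18.5*X),('colfront',tip+82*Z+18.5*Y),('colback',tip+82*Z-18.5*Y),('grip33',tip+33*Z),('tip',tip)):print(n,cr(q))
print('1mm x,y tool',cr(tip+10*X)-cr(tip),cr(tip+10*Y)-cr(tip))
S=s['frame'][90:140,198:248,::-1]
im=cv2.resize(S,(600,600),interpolation=cv2.INTER_CUBIC)
q=lambda P:tuple(int(x) for x in (proj(s,P)-[198,90]+.5)*12)
for P in (tip+42*X+132*Z,tip+30*X+132*Z,tip,tip+33*Z):cv2.circle(im,q(P),3,(0,255,0),1)
for z,R in((84,18.5),(80,18.5),(80,13),(33,13)):
    cv2.polylines(im,[np.array([q(tip+z*Z+R*(np.cos(b)*X+np.sin(b)*Y)) for b in np.linspace(0,6.28,40)])],True,(255,255,0) if R>15 else (0,255,255),1)
cv2.imwrite('pics/c5.png',im)
```

```text
jackend [ 90. 104.]
jackstart [110.  84.]
collar [172. 133.]
colL [143. 165.]
colR [201. 108.]
colfront [211. 155.]
colback [133. 118.]
grip33 [184. 228.]
tip [192. 285.]
1mm x,y tool [-15.  16.] [20. 10.]
```

View pics/c5.png

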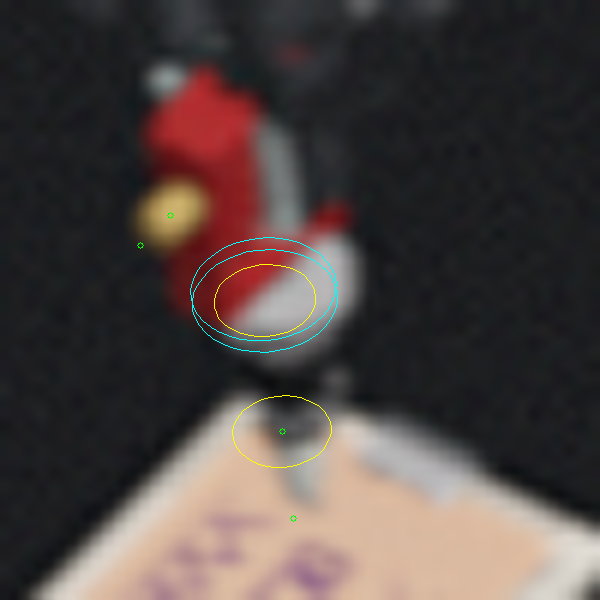

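The scene overlay is offset uniformly by about 1.7 px. That is a calibration offset, so the machine is upright. I'll shift 1 mm and descend.

apply_moves(rows=[{"gripper":0.5,"delta_pos":[0,0.1,0.4],"yaw":0},{"gripper":0.5,"delta_pos":[0,0,0.5],"yaw":0},{"gripper":0.5,"delta_pos":[0,0,0.4],"yaw":0},{"gripper":0.5,"delta_pos":[0,0,0.3],"yaw":0},{"gripper":0.5,"delta_pos":[0,0,0.2],"yaw":0},{"gripper":0.5,"delta_pos":[0,0,0],"yaw":0},{"gripper":0.5,"delta_pos":[0,0,0],"yaw":0},{"gripper":0.5,"delta_pos":[0,0,0],"yaw":0}])

```text
t: 11.35
position: [464.8, -279.9, 134.5]
tool_rot: [180.0, -0.0, 21.6]
force: [0.3, 0.7, -1.6]
gripper_width: 21.6
gripper_force: 59.1
```

Run:
```python
from h import *
s=[grab('scene') for _ in range(6)];q=[r.sense()['position'] for _ in range(1)][0];print(q,r.sense()['t'],r.sense()['force'])
a=np.radians(21.65);X=np.array([np.cos(a),np.sin(a),0])
tip=q+[0,0,-113]-0.6*X
F=s[0];A=np.mean([f['frame'] for f in s],0).astype(np.uint8)[100:150,198:248,::-1]
im=cv2.resize(A,(600,600),interpolation=cv2.INTER_CUBIC)
o=np.array([1.7,0])
for P,c in((tip,(0,255,0)),(tip*[1,1,0]+[0,0,13],(255,255,0))):
    u=(proj(F,P)+o-[198,100]+.5)*12;print(u);cv2.circle(im,tuple(int(x) for x in u),4,c,1)
cv2.imwrite('pics/c6.png',im)
```

```text
[ 464.66260503 -279.84501516  134.3971541 ] 11.65 [ 0.10076566 -0.62875288 -1.53568438]
[317.76772692 442.50864894]
[320.48916592 463.38184247]
```

View pics/c6.png

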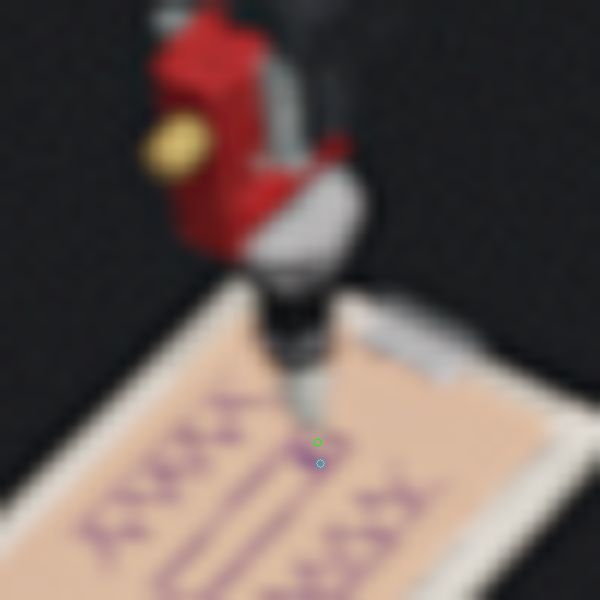

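The needle is just above the dot, at about (314,435) in the crop, and the dot is around (306,456). I'll measure the centroids numerically, using the unobstructed earlier frames as well.

Run:
```python
from h import *
s=grab('scene');t=grab('top');q=r.sense()['position']
a=np.radians(21.65);X=np.array([np.cos(a),np.sin(a),0]);Y=np.array([np.sin(a),-np.cos(a),0])
tip=q+[0,0,-113]-0.6*X
def cen(W,u0,v0,k):
    v,u=np.mgrid[v0-k:v0+k+1,u0-k:u0+k+1];w=W[v0-k:v0+k+1,u0-k:u0+k+1];w=np.clip(w,0,None);return np.array([(u*w).sum(),(v*w).sum()])/w.sum()
def dotc(I,u,v):
    B=cv2.resize(I[v-8:v+9,u-8:u+9],None,fx=8,fy=8,interpolation=cv2.INTER_CUBIC).astype(float)
    D=cv2.GaussianBlur(B[...,1],(0,0),6)  # green darkest at the dot
    c=D[36:100,36:100];y,x=np.unravel_index(c.argmin(),c.shape);return np.array([u-8+(x+36+.5)/8-.5,v-8+(y+36+.5)/8-.5])
for n,f,u,v in(('scene1',s,223,138),('s3',s,223,138),('top1',t,346,235)):
    I=cv2.imread(f'pics/{n}.png')[:,:,::-1];d=dotc(I,u,v);print(n,d,onz(f,*d,13))
I=s['frame'].astype(float)
y=np.clip(np.minimum(I[...,0],I[...,1])-I[...,2]-35,0,None)
u,v=proj(s,tip+36*X+[0,0,132]).astype(int);print('jack seen',cen(y,u+1,v,6),'pred end/mid',proj(s,tip+42*X+[0,0,132]),proj(s,tip+36*X+[0,0,132]))
# collar: grey bright right edge
print('collar row gray',[(vv,I[vv,216:232].mean(1).astype(int).tolist()) for vv in (115,117,119,121)])
print('pred colR rows',[proj(s,tip+[0,0,82]+18.5*(np.cos(b)*X+np.sin(b)*Y)).round(1).tolist() for b in np.radians([180,210,240,270,300])],'grip33',proj(s,tip+[0,0,33]))
print('grip rows',[(vv,I[vv,215:232].mean(1).astype(int).tolist()) for vv in (126,128,132,134,136)])
print('tip',proj(s,tip))
```

```text
scene1 [223.4375 137.6875] [ 460.58365256 -279.87515275   13.        ]
s3 [223.4375 137.6875] [ 460.58365256 -279.87515275   13.        ]
top1 [345.1875 234.3125] [ 464.14666438 -279.30077958   13.        ]
jack seen [212.43428571 111.53714286] pred end/mid [209.81057814 114.445736  ] [211.04837839 113.22740376]
collar row gray [(115, [59, 67, 76, 87, 90, 86, 94, 121, 154, 172, 159, 111, 51, 23, 25, 28]), (117, [58, 69, 78, 82, 92, 116, 148, 170, 180, 183, 178, 143, 73, 27, 26, 30]), (119, [51, 63, 88, 127, 158, 178, 182, 181, 180, 172, 148, 99, 41, 27, 27, 30]), (121, [41, 57, 94, 130, 149, 154, 149, 137, 132, 118, 80, 39, 27, 29, 29, 29])]
pred colR rows [[223.4, 114.7], [225.4, 116.3], [225.9, 118.4], [224.8, 120.6], [222.3, 122.1]] grip33 [221.37242938 129.34200155]
grip rows [(126, [173, 194, 195, 169, 105, 31, 20, 24, 23, 24, 91, 169, 201, 197, 182, 163, 139]), (128, [197, 196, 191, 171, 130, 80, 53, 53, 77, 80, 103, 155, 176, 173, 174, 178, 181]), (132, [178, 175, 179, 184, 183, 174, 153, 150, 171, 184, 188, 187, 189, 188, 189, 189, 188]), (134, [181, 168, 168, 179, 184, 183, 173, 158, 159, 172, 183, 189, 188, 188, 186, 188, 187]), (136, [164, 157, 158, 177, 187, 188, 178, 163, 159, 161, 155, 161, 177, 186, 189, 188, 188])]
tip [222.29008453 136.38191266]
```

The top, wrist and scene estimates now agree to within about 1 mm. I'll make a final sub-millimetre trim.

apply_moves(rows=[{"gripper":0.5,"delta_pos":[0.05,-0.05,0.06],"yaw":0},{"gripper":0.5,"delta_pos":[0,0,0],"yaw":0},{"gripper":0.5,"delta_pos":[0,0,0],"yaw":0},{"gripper":0.5,"delta_pos":[0,0,0],"yaw":0},{"gripper":0.5,"delta_pos":[0,0,0],"yaw":0},{"gripper":0.5,"delta_pos":[0,0,0],"yaw":0}])

```text
t: 12.35
position: [464.9, -279.2, 133.7]
tool_rot: [180.0, -0.0, 21.6]
force: [-0.1, 0.6, -2.2]
gripper_width: 21.4
gripper_force: 59.1
```

Run:
```python
from h import *
s=grab('scene','s9');A=cv2.imread('pics/scene1.png');B=s['frame'][:,:,::-1]
d=(cv2.GaussianBlur(cv2.absdiff(A,B),(3,3),0).max(2)>40).astype(np.uint8)
print([tuple(x) for x in cv2.connectedComponentsWithStats(d)[2][1:] if x[4]>8])
q=r.sense();print(q['position'],q['tool_rot'],q['force'],q['t'])
```

```text
[(np.int32(181), np.int32(0), np.int32(46), np.int32(62), np.int32(1077)), (np.int32(190), np.int32(1), np.int32(3), np.int32(4), np.int32(10)), (np.int32(217), np.int32(0), np.int32(20), np.int32(8), np.int32(87)), (np.int32(376), np.int32(0), np.int32(70), np.int32(102), np.int32(4076)), (np.int32(443), np.int32(0), np.int32(69), np.int32(104), np.int32(4711)), (np.int32(206), np.int32(6), np.int32(4), np.int32(4), np.int32(11)), (np.int32(202), np.int32(61), np.int32(24), np.int32(9), np.int32(100)), (np.int32(403), np.int32(63), np.int32(42), np.int32(31), np.int32(433)), (np.int32(201), np.int32(82), np.int32(3), np.int32(3), np.int32(9)), (np.int32(226), np.int32(85), np.int32(11), np.int32(11), np.int32(54)), (np.int32(397), np.int32(91), np.int32(3), np.int32(6), np.int32(9)), (np.int32(210), np.int32(100), np.int32(19), np.int32(35), np.int32(361)), (np.int32(412), np.int32(104), np.int32(31), np.int32(40), np.int32(422)), (np.int32(438), np.int32(105), np.int32(4), np.int32(3), np.int32(10)), (np.int32(398), np.int32(120), np.int32(29), np.int32(24), np.int32(449)), (np.int32(332), np.int32(236), np.int32(20), np.int32(30), np.int32(312))]
[ 464.92160032 -279.18918212  133.71068987] [1.79997507e+02 7.42909446e-04 2.16470163e+01] [-0.98249319 -0.52148184 -0.79405268] 12.4
```

The only changes from the first image are the arm and the machine.

```bash
python3 -c "from cell import r;print(r.job_done())"
```

```text
the job is handed in; nothing more can be done
None
```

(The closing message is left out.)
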